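# Bring the sample box out between the centrifuge buckets

### The arm

A 6-joint arm with a two-finger parallel gripper is mounted at the origin on the work surface. World frame = base frame: x ahead of the robot, y to its left, z up, the work surface at z = 0. Lengths are in m, angles in rad, forces in N, time in s.
With the tool pointing down it reaches from about 0.3 to 0.775 m from the base axis. Payload 14.6 kg.
Tool frame: the origin (TCP) lies midway between the tips of the shut fingers; the grasp point (between the pads) lies 19 mm behind it (tcp_to_grasp is the distance from the TCP to the grasp point, in m); z points along the fingers, y is the line along which they close (so a half turn about z gives the same grasp; the last joint's range is limited). The gripper opens to 94 mm and grips with 3 to 60 N. Pads are 16 mm wide; open, the fingers measure 119 mm over their backs; the gripper's body (75 mm by 177 mm) begins 78 mm behind the grasp point.
Start: joints at [-1.274, 0.3, 1.521, -0, 1.321, -0.067], TCP at [0.196, -0.514, 0.205] pointing down, gripper open.
Joint ranges: [-3.03, 3.03], [-0.79, 2.21], [0.23, 2.52], [-1.04, 4.18], [0, 3.07], [-2.55, 2.55]. Speed limits (rad/s): [2.22, 2.22, 2.57, 3.14, 3.14, 3.14].

### API

Orientations are given as [roll, pitch, yaw] about the fixed x, y, z axes, in that order (R = Rz(yaw) Ry(pitch) Rx(roll)).
In Python, from station import * gives the robot as it stands.
- The arm moves only by the tool send_rows, never from a script. Its argument "motion" is a list of rows, each a list of 3 entries, a list of its own where there are three numbers: the shift along the tool's x, y, z in units of 0.03 m (1.0 is 0.03 m), then the turn, a rotation vector about the tool's x, y, z in units of 0.12 rad (1.0 is 0.12 rad), then the opening, from -1 (shut) to 1 (fully open). In form: [[[x, y, z], [rx, ry, rz], grip], ...]. A call has 1 to 12 rows; each row shifts and turns the commanded pose from where the row before left it, along the tool's axes as they then stand; what a row does not reach is not made up. A row lasts 1/10 s, in which the tool goes at most 50 mm and 8.59 degrees, less where a joint would pass 70% of its speed; a pose out of reach is approached as far as the arm can. A call with a number of a shift or a turn outside -1 to 1 is refused whole. A call with a gripper value outside its range is refused whole. The fingers move at their own pace and stop on an object; "squeeze" is the grip in N (left out, the last holds). Time passes only in rows, so rows that do not move let the fingers close. It gives the time, the measured TCP pose, the force, the opening and the grip force at its end, in the units of the state.
- get_obs(): the state, without advancing time (a new reading comes with each control period).
- camera(name): name is "scene" or "top" or "wrist"; returns a dict with "pixels" (480x640x3 uint8, red, green, blue), "depth" (480x640 float32, m along the optical axis (not along the pixel's ray), 0 where there is no reading), "fx", "fy", "cx", "cy" (pixels), "dist" ([k1, k2, p1, p2, k3] as OpenCV has them; the pictures are not rectified), "rvec" (rotation vector, rad) and "tvec" (3), from world to camera coordinates, as OpenCV has them. Camera axes: x right, y down, z forward; pixel columns grow to the right and rows downward; lengths in m; the calibration is good to about 2 mm. A picture is of the moment at which its call begins.
- hand_in(): hands the job in; it is judged then, once.
The state is a dict: "time_s": time; "qpos": joint angles; "joint_vel": joint speeds; "tau": joint torques, N m; "ee_pos": TCP position; "eef_rot": TCP orientation; "force": force on the tool from outside, world axes, zero at the start; "moment": the same for the moment, N m; "grip_width": finger opening in m; "grip_force": force on a finger pad.
Only numpy, scipy, OpenCV 4.12 (cv2) and the standard library are available. Lean on these libraries where they do the work, as an engineer would, in place of code of your own. Each camera call takes 0.05 s, during which the arm holds its last target. There are 200 camera calls.

### The job

Draw the blue-lidded sample box out of its bay in the steel holder, pressing gently on its lid since there is no room for fingers beside it, and slide it over the bench until it stands squarely midway between the two aluminium centrifuge buckets, in line with them, ready for their tubes to be shared out. Leave the buckets, the white box, the bottle and the tube rack standing where they are.

Things in the scene. Friction and masses are not known exactly. Their poses are not given: they have to be found in the camera images.
- blue_box: Loose freezer box to move: white tray 132 x 132 mm, flat blue telescoping lid not always pushed right down: its top is 53 to 65 mm high, differing each time and not given; feel for it. 0.25 to 0.4 kg. Its feet slide easily (friction 0.25), the lid's springy 116 mm square rubber inlay grips (1.2): closed fingertips pressed with 8 to 20 N drag it. Origin: centre of underside, x into the bay, z up.
- white_box: The same kind of box, 132 x 132 mm and 53 to 65 mm high, with a white-grey lid, standing in the other bay of the holder. It stays there. Origin at the centre of its underside.
- holder: Fixed holder of 3 mm steel sheet: two bays side by side, each 139 x 139 mm inside, open above and to the robot (its -x side), no floor (boxes stand on the bench); back wall 66 mm high, side and middle walls 55 mm. A box has 3.5 mm play each side. Origin on the bench in the middle wall; bay centres 71 mm to its +y and -y, mouths 69.5 mm to its -x.
- mat: Flat bench mat, 200 (x) x 400 (y) mm, pale with a teal border, under 1 mm thick, flush with the bench so that things slide over it freely. Fixed. Origin at its centre, midway between the two buckets; its y runs along the line of the buckets.
- bucket_a: Loose aluminium swing-out centrifuge bucket standing on the mat with a blue-capped tube in it: body 52 mm across, collar 66 mm at 94 to 106 mm height, cap 37 mm up to 134 mm, 0.6 kg. Stands 130 mm to the +y side of the mat's centre. Origin at the centre of its underside; axes as the mat's.
- bucket_b: The second bucket, the same as bucket_a, standing 130 mm to the -y side of the mat's centre, so the bucket centres are 260 mm apart. Origin at the centre of its underside; axes as the mat's.
- reagent: Loose amber glass reagent bottle with a blue cap, 68 mm across, 150 mm high, standing behind the work (bystander). Origin at the centre of its underside.
- tube_rack: Loose orange rack with blue-capped tubes, 200 x 90 mm, 116 mm high over the caps, standing at the right-hand end of the work area (bystander). Origin at the centre of its underside, x along its length.
There are look-alikes about, which are no part of the job. What is shaped like the bucket_b but purple is not meant.

How it is judged:
By the outcome, as a careful person would: the job done as asked, in the order asked, and still so for the second after the job is handed in, with the robot touching nothing.
It also fails if it takes over 64 s, if anything falls off the work surface, if the arm or the gripper's body presses on something with over 40 N, if the wrist force passes 120 N, or if a joint passes its speed limit or range.

## Working session

There is one attempt and no reset: what is moved stays moved. The work goes in short steps, Python scripts to look and compute and a tool call to move; the robot and the scene stay as the last step left them, time stands still between calls to the robot, and variables do not carry over. Pictures are saved under pics/ and viewed, at most 10 in all, crops included, and the job is handed in when it is done.

Besides the shell and the picture viewer there is one more tool, called as name(argument=value, ...), one argument or row to a line, values as JSON. send_rows: Moves the arm, as the interface text tells. Its arguments: {"type":"object","properties":{"motion":{"type":"array"},"squeeze":{"type":"number"}},"required":["motion"]}

```bash
mkdir -p pics; ls
cat > h.py <<'E'
from station import *
import numpy as np, cv2
def snap(n):
    c=camera(n); np.savez(''+n+'.npz',**c); return c
def pts(c,uv):
    "world points from pixels using depth"
    K=np.array([[c['fx'],0,c['cx']],[0,c['fy'],c['cy']],[0,0,1]],float)
    R=cv2.Rodrigues(np.array(c['rvec'],float))[0]; t=np.array(c['tvec'],float).ravel()
    uv=np.array(uv,float); n=cv2.undistortPoints(uv.reshape(-1,1,2),K,np.array(c['dist'],float)).reshape(-1,2)
    d=c['depth'][uv[:,1].round().astype(int),uv[:,0].round().astype(int)]
    P=np.c_[n,np.ones(len(n))]*d[:,None]
    return (P-t)@R
def ray(c,uv,z):
    "intersect pixel rays with plane z"
    K=np.array([[c['fx'],0,c['cx']],[0,c['fy'],c['cy']],[0,0,1]],float)
    R=cv2.Rodrigues(np.array(c['rvec'],float))[0]; t=np.array(c['tvec'],float).ravel()
    n=cv2.undistortPoints(np.array(uv,float).reshape(-1,1,2),K,np.array(c['dist'],float)).reshape(-1,2)
    o=-R.T@t; d=np.c_[n,np.ones(len(n))]@R
    return o+d*((z-o[2])/d[:,2])[:,None]
E
python3 - <<'E'
from h import *
for n in('scene','top'):
    c=snap(n); cv2.imwrite(f'pics/{n}0.png',c['pixels'][:,:,::-1])
    R=cv2.Rodrigues(np.array(c['rvec'],float))[0];print(n,-R.T@np.ravel(c['tvec']),R[2])
print(get_obs())
E
```

```text
pics
scene [ 1.19927851 -1.20950054  0.87538801] [-0.41010335  0.72682417 -0.55094634]
top [ 0.37988649 -0.11886551  1.54381242] [ 0.13795954  0.01279583 -0.9903552 ]
{'time_s': 0.1, 'qpos': array([-1.27360674e+00,  3.00390037e-01,  1.52149057e+00,  1.53957913e-05,
        1.32070796e+00, -6.65804432e-02]), 'joint_vel': array([ 0.00118717, -0.00164288, -0.00186928,  0.00102929, -0.00016367,
        0.00107645]), 'tau': array([ 2.90969720e-04, -5.32644725e+01, -3.53281474e+01,  7.09205121e-02,
        2.35204550e-02, -4.81727341e-05]), 'ee_pos': array([ 0.19563491, -0.51378867,  0.20496909]), 'eef_rot': array([-3.14059994e+00, -8.11393859e-05,  3.63766176e-01]), 'force': array([0.18797196, 0.07962614, 0.33056851]), 'moment': array([ 0.04982041, -0.04646507,  0.00582576]), 'grip_force': 0.0, 'grip_width': 0.09407217507166446}
```

View pics/scene0.png

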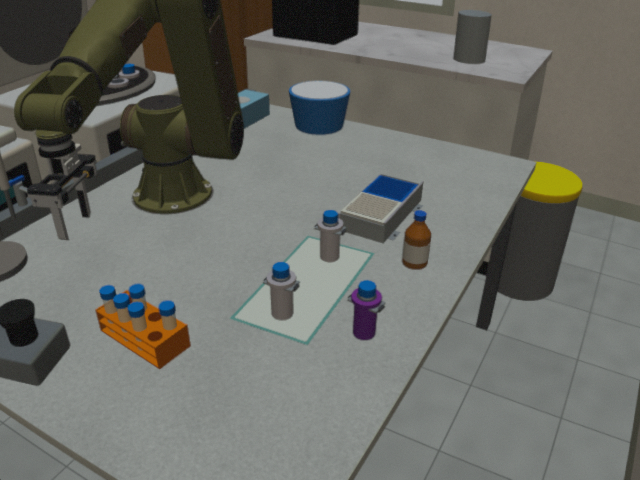

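View pics/top0.png

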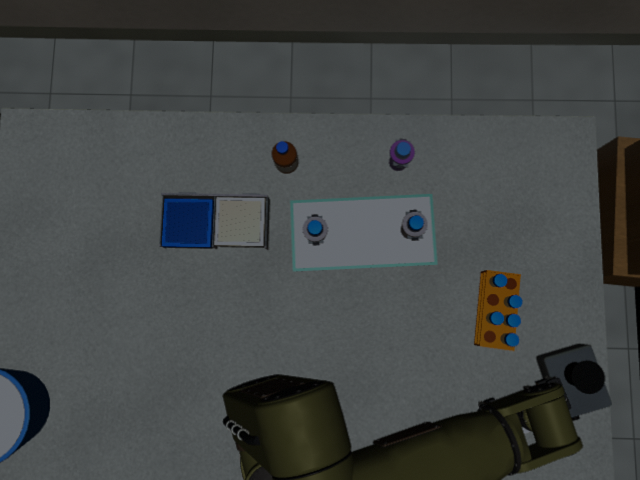

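Run:
```python
from h import *
c=dict(np.load('top.npz'))
im=c['pixels'][180:285,150:450,::-1]
im=cv2.convertScaleAbs(im,alpha=1.5)
im=cv2.resize(im,None,fx=2.65,fy=2.65,interpolation=cv2.INTER_CUBIC)
cv2.imwrite('pics/topcrop.png',im)
s=dict(np.load('scene.npz'))
im=cv2.resize(cv2.convertScaleAbs(s['pixels'][165:350,225:435,::-1],alpha=1.2),None,fx=3.2,fy=3.2,interpolation=cv2.INTER_CUBIC)
cv2.imwrite('pics/scenecrop.png',im)
# blue lid segmentation, depth points
for n,cc in(('top',c),('scene',s)):
    hsv=cv2.cvtColor(cc['pixels'],cv2.COLOR_RGB2HSV)
    m=cv2.inRange(hsv,(95,120,40),(130,255,255))
    k,l,st,ce=cv2.connectedComponentsWithStats(m)
    for i in range(1,k):
        if st[i,4]>40:
            v,u=np.nonzero(l==i); P=pts(cc,np.c_[u,v]); print(n,st[i],ce[i].round(1),np.median(P,0).round(3))
            if n=='top' and st[i,4]>1500 and st[i,0]>100:
                r=cv2.minAreaRect(np.c_[u,v].astype(np.float32));print(r,ray(c,cv2.boxPoints(r),.06).round(4))
```

```text
top [276 141  12  12 114] [281.6 146.7] [0.802 0.025 0.15 ]
top [396 141  15  16 171] [403.2 148.4] [ 0.808 -0.289  0.133]
top [ 161  198   52   49 2395] [186.9 222.2] [0.617 0.284 0.056]
((186.5, 222.0), (48.0, 51.0), 90.0) [[0.6818 0.3568 0.06  ]
 [0.6839 0.2187 0.06  ]
 [0.5531 0.2128 0.06  ]
 [0.551  0.3492 0.06  ]]
top [409 215  15  15 177] [416. 222.] [ 0.614 -0.322  0.134]
top [307 220  16  15 174] [314.4 227.1] [ 0.597 -0.062  0.134]
top [494 274  14  13 138] [500.  280.1] [ 0.471 -0.536  0.116]
top [509 295  14  13 143] [515.3 301.1] [ 0.419 -0.573  0.116]
top [490 312  14  13 143] [496.6 317.9] [ 0.376 -0.526  0.116]
top [507 314  14  13 146] [513.8 320.1] [ 0.372 -0.567  0.116]
top [506 333  13  13 145] [512.  339.3] [ 0.325 -0.561  0.115]
top [  0 369  30  93 557] [ 17.8 413.3] [0.134 0.633 0.15 ]
scene [122  64  13  10 108] [128.   68.3] [-0.674  0.516  0.177]
scene [ 289   87   61   47 1780] [318.8 113.2] [0.174 0.639 0.086]
scene [  9 174  16  13  95] [ 16.1 179.5] [-0.269 -0.345  0.138]
scene [363 175  54  27 847] [390.2 188. ] [0.621 0.277 0.055]
scene [323 210  15  14 171] [330.1 216.4] [ 0.603 -0.073  0.129]
scene [415 210  11  11 102] [419.7 215.2] [0.805 0.016 0.147]
scene [273 262  16  17 236] [280.5 269.7] [ 0.62  -0.332  0.13 ]
scene [358 280  18  18 264] [366.8 288.7] [ 0.812 -0.3    0.13 ]
scene [ 99 285  45  32 592] [121.8 300.7] [ 0.379 -0.574  0.113]
scene [129 284  16  15 182] [136.5 290.7] [ 0.383 -0.532  0.114]
scene [159 301  16  15 205] [166.6 307.8] [ 0.477 -0.543  0.114]
```

View pics/topcrop.png

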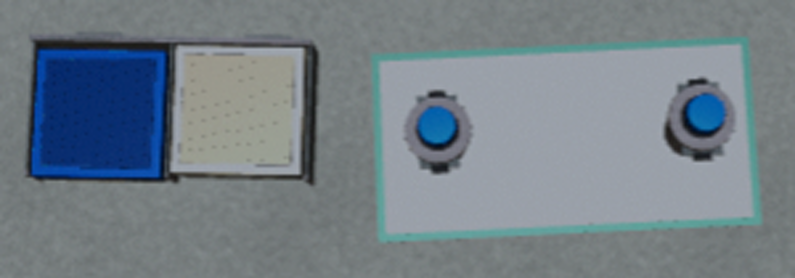

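View pics/scenecrop.png

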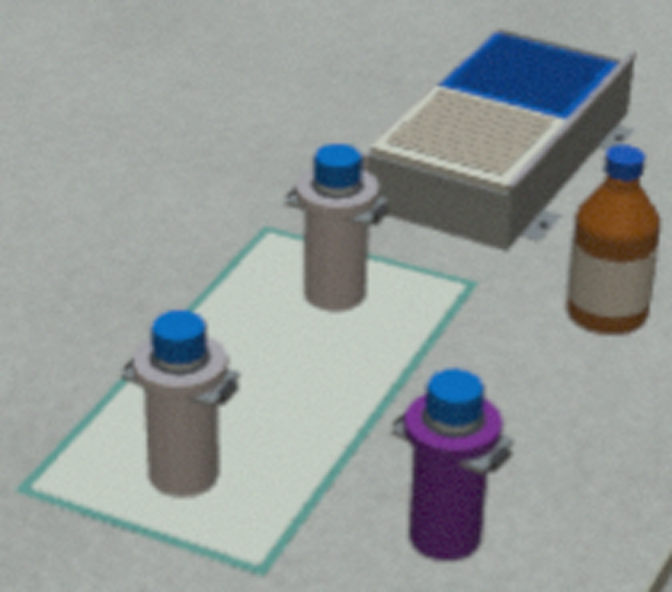

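Run:
```python
from h import *
c=dict(np.load('top.npz'));s=dict(np.load('scene.npz'))
q=lambda a,o,f:(np.array(a,float)+.5)/f-.5+np.array(o)
p=ray(c,q([(374,55),(747,39),(761,222),(380,241)],(150,180),2.65),0)
print('mat top\n',p.round(4),p.mean(0), 'yaw',np.arctan2(*( (p[0]-p[1])+(p[3]-p[2]))[:2])*-1)
p=ray(s,q([(268,228),(474,284),(264,573),(20,489)],(225,165),3.2),0)
print('mat scene\n',p.round(4),p.mean(0),'yaw',-np.arctan2(*((p[0]-p[3])+(p[1]-p[2]))[:2]))
# caps
for n,cc,uv in(('top',c,[(314.4,227.1),(416,222)]),):
    p=ray(cc,uv,.134);print(p)
# lid quad, sub-pixel by line fits on blue mask edges
hsv=cv2.cvtColor(c['pixels'],cv2.COLOR_RGB2HSV);m=cv2.inRange(hsv,(95,120,40),(130,255,255))
m[:190]=0;m[255:]=0;m[:,:150]=0;m[:,230:]=0
cols=range(168,208);rows=range(204,242)
E=[[(u,np.nonzero(m[:,u])[0].min()-.5) for u in cols],[(u,np.nonzero(m[:,u])[0].max()+.5) for u in cols],
   [(np.nonzero(m[v])[0].min()-.5,v) for v in rows],[(np.nonzero(m[v])[0].max()+.5,v) for v in rows]]
z=.056
for nm,e in zip(('back','front','left','right'),E):
    P=ray(c,e,z); f=cv2.fitLine(P[:,:2].astype(np.float32),cv2.DIST_HUBER,0,.001,.001).ravel();print(nm,f.round(4))
# heights
v,u=np.nonzero(m); P=pts(c,np.c_[u,v]); print('lid z',np.percentile(P[:,2],[5,25,50,75,95]))
# scene lid corners, several z
for z in(.05,.056,.062,.065):
    p=ray(s,q([(500,33),(622,64),(562,117),(440,84)],(225,165),3.2),z); print(z,p[:,:2].round(3).tolist(),p.mean(0).round(4))
p=ray(c,q([(33,40),(168,40),(316,40),(316,182),(30,178)],(150,180),2.65),.06);print('holder',p.round(4))
```

```text
mat top
 [[ 0.6926  0.0101  0.    ]
 [ 0.7157 -0.3852  0.    ]
 [ 0.5214 -0.3982  0.    ]
 [ 0.495  -0.0014  0.    ]] [ 0.60617639 -0.19369443  0.        ] yaw 0.06224655651236523
mat scene
 [[ 0.5001 -0.0037  0.    ]
 [ 0.6922  0.0067  0.    ]
 [ 0.718  -0.3849  0.    ]
 [ 0.5227 -0.3966  0.    ]] [ 0.60825488 -0.19461518  0.        ] yaw 0.0615658169815746
[[ 0.5971009  -0.06316655  0.134     ]
 [ 0.61421392 -0.32199363  0.134     ]]
back [0.0171 0.9999 0.6844 0.2965]
front [ 0.0155 -0.9999  0.5512  0.2777]
left [ 1.     -0.005   0.625   0.3504]
right [ 0.9999 -0.0121  0.6188  0.2177]
lid z [0.04969117 0.05384777 0.05635762 0.05874473 0.06237241]
0.05 [[0.556, 0.354], [0.685, 0.353], [0.676, 0.225], [0.552, 0.227]] [0.6171 0.2896 0.05  ]
0.056 [[0.561, 0.342], [0.688, 0.341], [0.679, 0.215], [0.557, 0.216]] [0.6213 0.2787 0.056 ]
0.062 [[0.566, 0.331], [0.692, 0.33], [0.683, 0.204], [0.561, 0.206]] [0.6256 0.2678 0.062 ]
0.065 [[0.568, 0.325], [0.694, 0.324], [0.685, 0.199], [0.564, 0.201]] [0.6277 0.2624 0.065 ]
holder [[0.6907 0.3542 0.06  ]
 [0.6929 0.2162 0.06  ]
 [0.6952 0.0648 0.06  ]
 [0.5491 0.0602 0.06  ]
 [0.5487 0.349  0.06  ]]
```

send_rows(
  motion=[
    [[0,0,0],[0,0,0.76],0],
    [[0,0,0],[0,0,0.76],0],
    [[0,0,0],[0,0,0.76],0],
    [[0,0,0],[0,0,0.76],0],
    [[0.5,-0.5,0],[0,0,0],0],
    [[0.5,-0.98,0],[0,0,0],0],
    [[0.5,-0.98,0],[0,0,0],0],
    [[0.5,-0.98,0],[0,0,0],0],
    [[0.5,-0.98,0],[0,0,0],0],
    [[0.5,-0.98,0],[0,0,0],0],
    [[0.5,-0.98,0],[0,0,0],0],
    [[0.5,-0.98,0],[0,0,0],0],
  ],
)

```text
time_s: 1.3
ee_pos: [0.3162, -0.292, 0.2053]
eef_rot: [-3.141, 0.0, -0.001]
force: [0.7, -0.0, 0.3]
grip_width: 0.0467
grip_force: 0.0
```

send_rows(
  motion=[
    [[0.5,-0.98,0],[0,0,0],0],
    [[0.5,-0.98,0],[0,0,0],0],
    [[0.5,-0.98,0],[0,0,0],0],
    [[0.5,-0.98,0],[0,0,0],0],
    [[0.5,-0.98,0],[0,0,0],0],
    [[0.5,-0.98,0],[0,0,0],0],
    [[0.5,-0.98,0],[0,0,0],0],
    [[0.5,-0.98,0],[0,0,0],0],
    [[0.5,-0.98,0],[0,0,0],0],
    [[0.5,-0.98,0],[0,0,0],0],
    [[0.5,-0.98,0],[0,0,0],0],
    [[0.5,-0.98,0],[0,0,0],0],
  ],
)

```text
time_s: 2.5
ee_pos: [0.4966, 0.0607, 0.2052]
eef_rot: [3.142, 0.0, -0.001]
force: [0.8, 0.3, 0.1]
grip_width: 0.0471
grip_force: 0.0
```

send_rows(
  motion=[
    [[0.5,-0.98,0],[0,0,0],0],
    [[0.5,-0.98,0],[0,0,0],0],
    [[0.5,-0.98,0],[0,0,0],0],
    [[0.5,-0.98,0],[0,0,0],0],
    [[0.5,-0.98,0],[0,0,0],0],
    [[0.5,-0.98,0],[0,0,0],0],
    [[0.3,-0.5,0],[0,0,0],0],
    [[0,0,0],[0,0,0],0],
    [[0,0,0],[0,0,0],0],
  ],
)

```text
time_s: 3.4
ee_pos: [0.5951, 0.2503, 0.2048]
eef_rot: [3.141, 0.001, -0.001]
force: [0.7, 0.5, -0.5]
grip_width: 0.047
grip_force: 0.0
```

Run:
```python
from h import *
c=snap('wrist'); cv2.imwrite('pics/w1.png',c['pixels'][:,:,::-1])
R=cv2.Rodrigues(np.array(c['rvec'],float))[0];print(-R.T@np.ravel(c['tvec']),R[2])
o=get_obs();print(o['time_s'],o['ee_pos'],o['eef_rot'],o['force'],o['grip_width'])
```

```text
[0.66597275 0.25081861 0.38375371] [-2.44296753e-01 -2.74537182e-04 -9.69700480e-01]
3.45 [0.59515767 0.2499344  0.20518244] [ 3.14126875e+00  6.10350552e-04 -1.29666440e-03] [-0.8964641  -0.77728245  0.77346353] 0.046952402476977774
```

View pics/w1.png

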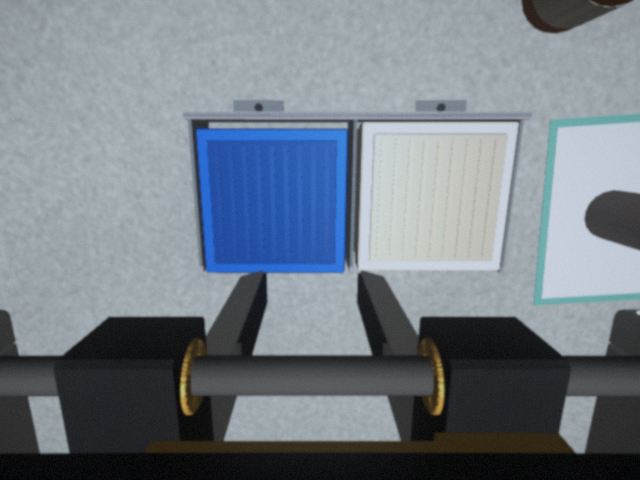

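```bash
cat >> h.py <<'E'
def lid(c,z,roi):
    "fit lid edges; roi u0,u1,v0,v1; returns centre, yaw, sizes"
    hsv=cv2.cvtColor(c['pixels'],cv2.COLOR_RGB2HSV);m=cv2.inRange(hsv,(95,110,40),(130,255,255))
    k=np.zeros_like(m);k[roi[2]:roi[3],roi[0]:roi[1]]=m[roi[2]:roi[3],roi[0]:roi[1]]
    n,l,st,_=cv2.connectedComponentsWithStats(k);i=1+st[1:,4].argmax();k=(l==i)
    v,u=np.nonzero(k); cv=cv2.findContours(k.astype(np.uint8),cv2.RETR_EXTERNAL,cv2.CHAIN_APPROX_NONE)[0][0].reshape(-1,2)
    P=ray(c,cv,z)[:,:2].astype(np.float32); r=cv2.minAreaRect(P)
    D=pts(c,np.c_[u,v]); return r,np.median(D[:,2]),st[i]
E
python3 - <<'E'
from h import *
c=dict(np.load('wrist.npz'))
for z in(.053,.056,.062): print(z,lid(c,z,(150,360,100,290)))
print('back wall',ray(c,[(186,116),(530,116)],.066).round(4))
print('side wall L top',ray(c,[(193,121),(205,270)],.055).round(4),'mid',ray(c,[(354,121),(352,270)],.055).round(4),'R',ray(c,[(525,121),(503,270)],.055).round(4))
E
```

```text
0.053 (((0.616521954536438, 0.2855040431022644), (0.1337607502937317, 0.13295990228652954), 89.83708953857422), np.float64(0.05627952599781254), array([  195,   127,   154,   147, 21200], dtype=int32))
0.056 (((0.6169703602790833, 0.2851894497871399), (0.132547527551651, 0.13175398111343384), 89.8370590209961), np.float64(0.05627952599781254), array([  195,   127,   154,   147, 21200], dtype=int32))
0.062 (((0.6178674697875977, 0.28456026315689087), (0.13012105226516724, 0.1293419897556305), 89.8370590209961), np.float64(0.05627952599781254), array([  195,   127,   154,   147, 21200], dtype=int32))
back wall [[0.6911 0.3543 0.066 ]
 [0.691  0.0712 0.066 ]]
side wall L top [[0.688  0.3522 0.055 ]
 [0.5538 0.3516 0.055 ]] mid [[0.688  0.2146 0.055 ]
 [0.5538 0.2127 0.055 ]] R [[0.6878 0.0686 0.055 ]
 [0.5538 0.0702 0.055 ]]
```

send_rows(
  motion=[
    [[0.37,-0.58,0.5],[0,0,0],0],
    [[0.36,-0.58,0.8],[0,0,0],0],
    [[0,0,1],[0,0,0],0],
    [[0,0,1],[0,0,0],0],
    [[0,0,0.7],[0,0,0],0],
    [[0,0,0.4],[0,0,0],0],
    [[0,0,0],[0,0,0],0],
    [[0,0,0],[0,0,0],0],
  ],
)

```text
time_s: 4.25
ee_pos: [0.6179, 0.2852, 0.0748]
eef_rot: [-3.141, -0.001, -0.001]
force: [-0.0, -0.1, 0.9]
grip_width: 0.0467
grip_force: 0.0
```

send_rows(
  motion=[
    [[0,0,0.1],[0,0,0],0],
    [[0,0,0.1],[0,0,0],0],
    [[0,0,0],[0,0,0],0],
  ],
)

```text
time_s: 4.55
ee_pos: [0.6173, 0.2853, 0.0674]
eef_rot: [3.142, 0.0, -0.001]
force: [-0.4, 1.5, -0.7]
grip_width: 0.0468
grip_force: 0.0
```

Steps of 1.5 mm from here, watching the force.

send_rows(
  motion=[
    [[0,0,0.1],[0,0,0],0],
    [[0,0,0.1],[0,0,0],0],
    [[0,0,0],[0,0,0],0],
  ],
)

```text
time_s: 4.85
ee_pos: [0.6172, 0.2853, 0.0608]
eef_rot: [3.141, 0.001, -0.001]
force: [0.0, 0.4, 0.6]
grip_width: 0.047
grip_force: 0.0
```

send_rows(
  motion=[
    [[0,0,0.05],[0,0,0],0],
    [[0,0,0.03],[0,0,0],0],
    [[0,0,0],[0,0,0],0],
  ],
)

```text
time_s: 5.15
ee_pos: [0.6174, 0.2854, 0.0589]
eef_rot: [3.142, 0.0, -0.001]
force: [0.3, -0.5, -0.2]
grip_width: 0.0473
grip_force: 0.0
```

send_rows(
  motion=[
    [[0,0,0.04],[0,0,0],0],
    [[0,0,0],[0,0,0],0],
  ],
)

```text
time_s: 5.35
ee_pos: [0.6174, 0.2854, 0.0577]
eef_rot: [3.142, 0.0, -0.001]
force: [-0.8, -0.3, 0.2]
grip_width: 0.047
grip_force: 0.0
```

send_rows(
  motion=[
    [[0,0,0.03],[0,0,0],0],
    [[0,0,0],[0,0,0],0],
  ],
)

```text
time_s: 5.55
ee_pos: [0.6175, 0.2854, 0.0574]
eef_rot: [-3.141, -0.0, -0.001]
force: [-1.3, -0.6, 4.2]
grip_width: 0.047
grip_force: 2.0
```

send_rows(
  motion=[
    [[0,0,0.03],[0,0,0],0],
    [[0,0,0],[0,0,0],0],
  ],
)

```text
time_s: 5.75
ee_pos: [0.6176, 0.2854, 0.0571]
eef_rot: [-3.141, -0.001, -0.001]
force: [-3.2, -2.2, 9.3]
grip_width: 0.0471
grip_force: 4.4
```

send_rows(
  motion=[
    [[0,0,0.02],[0,0,0],0],
    [[0,0,0],[0,0,0],0],
  ],
)

```text
time_s: 5.95
ee_pos: [0.6176, 0.2855, 0.0568]
eef_rot: [-3.141, -0.001, -0.001]
force: [-4.0, -1.9, 12.7]
grip_width: 0.0472
grip_force: 5.9
```

send_rows(
  motion=[
    [[-0.1,0,0],[0,0,0],0],
    [[-0.2,0,0],[0,0,0],0],
    [[-0.3,0,0],[0,0,0],0],
    [[-0.3,0,0],[0,0,0],0],
  ],
)

```text
time_s: 6.35
ee_pos: [0.5916, 0.2857, 0.0571]
eef_rot: [-3.14, -0.004, -0.001]
force: [3.9, 0.3, 7.6]
grip_width: 0.0469
grip_force: 4.1
```

send_rows(
  motion=[
    [[-0.3,0,0],[0,0,0],0],
    [[-0.3,0,0],[0,0,0],0],
    [[-0.3,0,0],[0,0,0],0],
    [[0,0,0],[0,0,0],0],
  ],
)

```text
time_s: 6.75
ee_pos: [0.5637, 0.2858, 0.057]
eef_rot: [-3.141, -0.003, -0.001]
force: [-3.4, 0.5, 9.3]
grip_width: 0.0471
grip_force: 4.7
```

Run:
```python
from h import *
c=snap('wrist'); cv2.imwrite('pics/w2.png',c['pixels'][:,:,::-1])
s=snap('top');cv2.imwrite('pics/t2.png',s['pixels'][:,:,::-1])
o=get_obs();print(o['time_s'],o['ee_pos'],o['eef_rot'],o['force'],o['moment'],o['grip_width'])
```

```text
6.85 [0.56375837 0.28583326 0.05686615] [-3.14059109e+00 -1.72342324e-03 -8.49727837e-04] [-3.7956221   0.04103144 10.84542827] [-0.10603228  0.70925767 -0.00158669] 0.04673433871500661
```

View pics/w2.png

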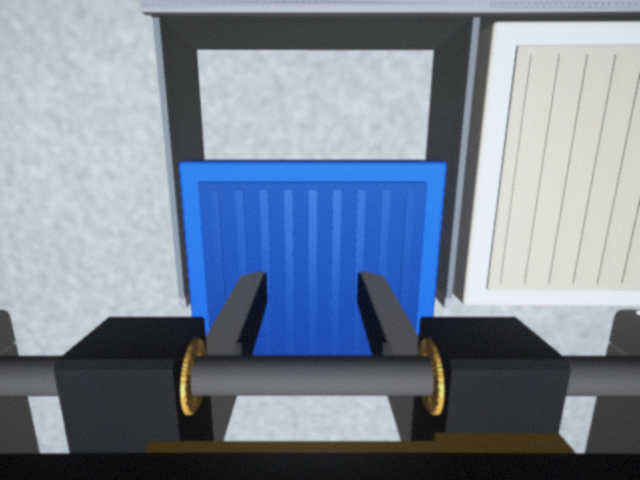

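send_rows(
  motion=[
    [[-0.1,0,0.02],[0,0,0],0],
    [[-0.3,0,0],[0,0,0],0],
    [[-0.4,0,0],[0,0,0],0],
    [[-0.4,0,0],[0,0,0],0],
    [[-0.4,0,0],[0,0,0],0],
    [[-0.4,0,0],[0,0,0],0],
    [[-0.4,0,0],[0,0,0],0],
  ],
)

```text
time_s: 7.55
ee_pos: [0.493, 0.2861, 0.0568]
eef_rot: [-3.139, -0.006, -0.001]
force: [6.1, 0.4, 11.0]
grip_width: 0.0469
grip_force: 5.7
```

send_rows(
  motion=[
    [[-0.4,0,0],[0,0,0],0],
    [[-0.4,0,0],[0,0,0],0],
    [[-0.4,0,0],[0,0,0],0],
    [[-0.2,0,0],[0,0,0],0],
    [[0,0,0],[0,0,0],0],
    [[0,0,0],[0,0,0],0],
  ],
)

```text
time_s: 8.15
ee_pos: [0.4504, 0.2863, 0.0566]
eef_rot: [-3.14, -0.003, -0.001]
force: [-1.0, 0.1, 15.0]
grip_width: 0.047
grip_force: 7.3
```

Run:
```python
from h import *
s=snap('top');print(lid(s,.057,(120,280,190,380)))
o=get_obs();print(o['time_s'],o['ee_pos'],o['eef_rot'],o['force'],o['moment'])
```

```text
(((0.4501035511493683, 0.2650294005870819), (0.12974579632282257, 0.09433872252702713), 0.883179783821106), np.float64(0.05548922441277722), array([174, 260,  36,  50, 678], dtype=int32))
8.2 [0.45041532 0.28630234 0.05656222] [-3.13967314e+00 -3.17148263e-03 -8.60960114e-04] [-1.26518958  0.75917561 14.49737483] [ 0.08401042  0.32111792 -0.01702378]
```

send_rows(
  motion=[
    [[0,0,0],[0,0,-0.09],0],
    [[0,0,0],[0,0,-0.15],0],
    [[0,0,0],[0,0,-0.15],0],
    [[0,0,0],[0,0,-0.15],0],
    [[0,0,0],[0,0,0],0],
    [[0,0.2,0],[0,0,0],0],
    [[-0.03,0.4,0],[0,0,0],0],
    [[-0.03,0.5,0],[0,0,0],0],
    [[-0.03,0.5,0],[0,0,0],0],
    [[-0.03,0.5,0],[0,0,0],0],
    [[-0.03,0.5,0],[0,0,0],0],
    [[-0.03,0.5,0],[0,0,0],0],
  ],
)

```text
time_s: 9.4
ee_pos: [0.4514, 0.193, 0.0566]
eef_rot: [-3.139, -0.005, 0.064]
force: [0.3, 6.8, 14.4]
grip_width: 0.0473
grip_force: 7.0
```

send_rows(
  motion=[
    [[-0.03,0.5,0],[0,0,0],0],
    [[-0.03,0.5,0],[0,0,0],0],
    [[-0.03,0.5,0],[0,0,0],0],
    [[-0.03,0.5,0],[0,0,0],0],
    [[-0.03,0.5,0],[0,0,0],0],
    [[-0.03,0.5,0],[0,0,0],0],
    [[-0.03,0.5,0],[0,0,0],0],
    [[-0.03,0.5,0],[0,0,0],0],
    [[-0.03,0.4,0],[0,0,0],0],
    [[0,0.2,0],[0,0,0],0],
    [[0,0,0],[0,0,0],0],
  ],
)

```text
time_s: 10.5
ee_pos: [0.4522, 0.0538, 0.0565]
eef_rot: [-3.141, -0.004, 0.063]
force: [0.1, -1.4, 15.1]
grip_width: 0.0473
grip_force: 8.0
```

Run:
```python
from h import *
c=snap('wrist'); s=snap('scene');t=snap('top')
cv2.imwrite('pics/m3.png',np.hstack([cv2.resize(x['pixels'][:,:,::-1],(400,300)) for x in(c,s)]))
o=get_obs();print(o['time_s'],o['ee_pos'],o['eef_rot'],o['force'],o['moment'])
```

```text
10.65 [0.45217038 0.05388311 0.05643002] [ 3.1410318  -0.00403942  0.06366427] [-1.56998025e-02 -3.18805801e+00  1.61671896e+01] [-0.62589566  0.138314   -0.04109347]
```

View pics/m3.png

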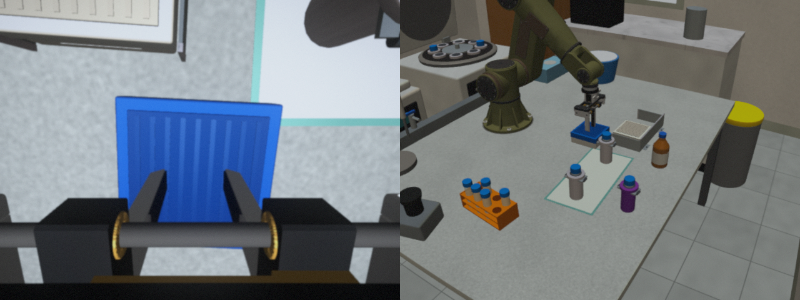

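```bash
cat >> h.py <<'E'
def back(c,z=.0572,vmax=185):
    "wrist view: far edge line and side edges of lid -> yaw, centre"
    hsv=cv2.cvtColor(c['pixels'],cv2.COLOR_RGB2HSV);m=cv2.inRange(hsv,(95,110,40),(130,255,255))
    m=cv2.morphologyEx(m,cv2.MORPH_CLOSE,np.ones((9,9)))
    n,l,st,_=cv2.connectedComponentsWithStats(m);i=1+st[1:,4].argmax();k=(l==i);x,y,w,h=st[i,:4]
    us=np.arange(x+25,x+w-25);B=ray(c,[(u,np.nonzero(k[:,u])[0].min()-.5) for u in us],z)[:,:2]
    vs=np.arange(y+25,min(y+h-20,250))
    L=ray(c,[(np.nonzero(k[v])[0].min()-.5,v) for v in vs],z)[:,:2];Rr=ray(c,[(np.nonzero(k[v])[0].max()+.5,v) for v in vs],z)[:,:2]
    f=[cv2.fitLine(p.astype(np.float32),cv2.DIST_HUBER,0,.001,.001).ravel() for p in(B,L,Rr)]
    a=[np.arctan(-f[0][0]/f[0][1]),np.arctan(f[1][1]/f[1][0]),np.arctan(f[2][1]/f[2][0])]
    yaw=a[0]; e=np.array([np.cos(yaw),np.sin(yaw)]);n_=np.array([-e[1],e[0]])
    cy=(L.mean(0)+Rr.mean(0))@n_/2; cx=f[0][2:]@e-.066
    return np.array(a).round(4),(cx*e+cy*n_).round(4),((L.mean(0)-Rr.mean(0))@n_).round(4)
E
python3 - <<'E'
from h import *
print(back(dict(np.load('wrist.npz'))))
E
```

```text
(array([0.0145, 0.015 , 0.0126], dtype=float32), array([0.4515, 0.0542]), np.float64(0.1282))
```

send_rows(
  motion=[
    [[0,0,-0.2],[0,0,0],0],
    [[0,0,-0.1],[0,0,0.2],0.7],
    [[0,0,0],[0,0,0.21],0.7],
    [[0,0,0],[0,0,0],0.7],
    [[0,0,0],[0,0,0],0.7],
    [[0,0,0.1],[0,0,0],0.7],
    [[0,0,0.1],[0,0,0],0.7],
    [[0,0,0],[0,0,0],0.7],
  ],
)

```text
time_s: 11.45
ee_pos: [0.4506, 0.0541, 0.0575]
eef_rot: [3.142, 0.0, 0.015]
force: [-0.7, -0.1, 1.2]
grip_width: 0.0798
grip_force: 0.7
```

send_rows(
  motion=[
    [[0,0,0.05],[0,0,0],0.7],
    [[0,0,0],[0,0,0],0.7],
  ],
)

```text
time_s: 11.65
ee_pos: [0.4508, 0.0542, 0.0568]
eef_rot: [3.142, -0.0, 0.015]
force: [-4.5, -0.3, 11.9]
grip_width: 0.0797
grip_force: 5.7
```

send_rows(
  motion=[
    [[0,0,0.03],[0,0,0],0.7],
    [[0,0,0],[0,0,0],0.7],
  ],
)

```text
time_s: 11.85
ee_pos: [0.4508, 0.0542, 0.0563]
eef_rot: [3.142, -0.0, 0.015]
force: [-7.3, -0.0, 17.9]
grip_width: 0.0798
grip_force: 8.8
```

send_rows(
  motion=[
    [[0,0,0],[0,0,-0.1],0.7],
    [[0,0,0],[0,0,-0.1],0.7],
    [[0,0,0],[0,0,-0.1],0.7],
    [[0,0,0],[0,0,-0.12],0.7],
    [[0,0,0],[0,0,0],0.7],
  ],
)

```text
time_s: 12.35
ee_pos: [0.4517, 0.0542, 0.0566]
eef_rot: [-3.141, -0.003, 0.065]
force: [-0.7, -0.2, 14.2]
grip_width: 0.0801
grip_force: 7.1
```

Run:
```python
from h import *
print(back(snap('wrist')));o=get_obs();print(o['time_s'],o['ee_pos'],o['eef_rot'],o['force'],o['moment'])
```

```text
(array([0.0655, 0.0618, 0.0561], dtype=float32), array([0.4525, 0.054 ]), np.float64(0.1282))
12.4 [0.45169801 0.05420925 0.05658364] [-3.14149194e+00 -2.70386754e-03  6.46526101e-02] [-1.10847164 -0.19516545 14.36400898] [-0.01515814  0.21484043 -0.23773035]
```

send_rows(
  motion=[
    [[0,0.2,0],[0,0,0],0.7],
    [[-0.03,0.4,0],[0,0,0],0.7],
    [[-0.035,0.5,0],[0,0,0],0.7],
    [[-0.035,0.5,0],[0,0,0],0.7],
    [[-0.035,0.5,0],[0,0,0],0.7],
    [[-0.035,0.5,0],[0,0,0],0.7],
    [[-0.035,0.5,0],[0,0,0],0.7],
    [[-0.035,0.5,0],[0,0,0],0.7],
    [[-0.035,0.5,0],[0,0,0],0.7],
    [[-0.035,0.5,0],[0,0,0],0.7],
  ],
)

```text
time_s: 13.4
ee_pos: [0.4513, -0.0844, 0.0566]
eef_rot: [-3.141, -0.003, 0.065]
force: [0.7, 7.1, 14.5]
grip_width: 0.0799
grip_force: 7.2
```

send_rows(
  motion=[
    [[-0.035,0.5,0],[0,0,0],0.7],
    [[-0.035,0.5,0],[0,0,0],0.7],
    [[-0.035,0.5,0],[0,0,0],0.7],
    [[-0.035,0.5,0],[0,0,0],0.7],
    [[-0.035,0.5,0],[0,0,0],0.7],
    [[-0.035,0.5,0],[0,0,0],0.7],
    [[-0.02,0.5,0],[0,0,0],0.7],
    [[0,0.3,0],[0,0,0],0.7],
    [[0,0.15,0],[0,0,0],0.7],
    [[0,0,0],[0,0,0],0.7],
  ],
)

```text
time_s: 14.4
ee_pos: [0.452, -0.2035, 0.0566]
eef_rot: [3.141, -0.002, 0.064]
force: [-1.4, 1.3, 14.3]
grip_width: 0.0795
grip_force: 7.2
```

Run:
```python
from h import *
c=snap('wrist');print(back(c));o=get_obs();print(o['time_s'],o['ee_pos'],o['eef_rot'],o['force'],o['moment'])
s=snap('scene')
cv2.imwrite('pics/m4.png',np.hstack([cv2.resize(x['pixels'][:,:,::-1],(400,300)) for x in(c,s)]))
```

```text
(array([0.0651, 0.0617, 0.0636], dtype=float32), array([ 0.4528, -0.2035]), np.float64(0.1281))
14.45 [ 0.45201401 -0.20347662  0.05660262] [ 3.14037411e+00 -2.19613673e-03  6.46403761e-02] [-1.44191709  0.80670445 14.33790129] [ 0.13700856  0.26879496 -0.02550953]
```

View pics/m4.png

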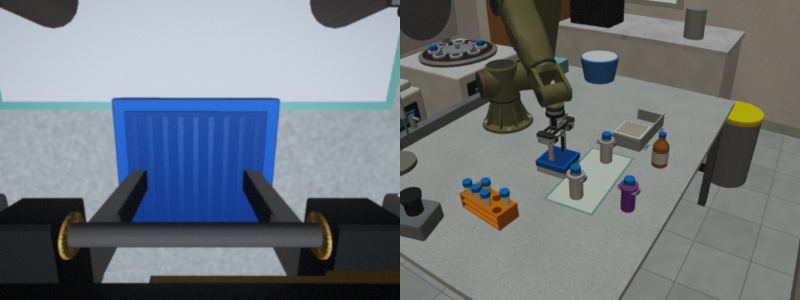

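send_rows(
  motion=[
    [[0.2,0,0],[0,0,0],0.7],
    [[0.4,0,0],[0,0,0],0.7],
    [[0.4,0,0],[0,0,0],0.7],
    [[0.4,0,0],[0,0,0],0.7],
    [[0.4,0,0],[0,0,0],0.7],
    [[0.4,0,0],[0,0,0],0.7],
    [[0.4,0,0],[0,0,0],0.7],
    [[0.4,0,0],[0,0,0],0.7],
    [[0.4,0,0],[0,0,0],0.7],
    [[0.3,0,0],[0,0,0],0.7],
    [[0.2,0,0],[0,0,0],0.7],
    [[0,0,0],[0,0,0],0.7],
  ],
)

```text
time_s: 15.7
ee_pos: [0.5689, -0.1956, 0.0567]
eef_rot: [3.141, -0.002, 0.065]
force: [-0.9, 0.6, 13.4]
grip_width: 0.0797
grip_force: 6.7
```

send_rows(
  motion=[
    [[0.3,0,0],[0,0,0],0.7],
    [[0.3,0,0],[0,0,0],0.7],
    [[0.3,0,0],[0,0,0],0.7],
    [[0.2,0,0],[0,0,0],0.7],
    [[0.1,0,0],[0,0,0],0.7],
    [[0,0,0],[0,0,0],0.7],
  ],
)

```text
time_s: 16.3
ee_pos: [0.6044, -0.1933, 0.0567]
eef_rot: [3.141, -0.001, 0.065]
force: [-2.4, -0.3, 13.0]
grip_width: 0.0799
grip_force: 6.6
```

Run:
```python
from h import *
c=snap('wrist');print(back(c));o=get_obs();print(o['time_s'],o['ee_pos'],o['eef_rot'],o['force'],o['moment'])
```

```text
(array([0.0658, 0.0647, 0.0613], dtype=float32), array([ 0.6052, -0.1934]), np.float64(0.1279))
16.35 [ 0.60444939 -0.19326602  0.05675234] [ 3.14063466e+00 -1.55213637e-03  6.50802584e-02] [-2.46716246  1.025948   12.45609511] [ 0.15213674  0.59808926 -0.05820766]
```

send_rows(
  motion=[
    [[0,0,-0.2],[0,0,0],0.7],
    [[0,0,-0.6],[0,0,0],0.7],
    [[0,0,-1],[0,0,0],0.7],
    [[0,0,-1],[0,0,0],0.7],
    [[0,0,-1],[0,0,0],0.7],
    [[0,0,-1],[0,0,0],0.7],
    [[-0.5,0,-0.5],[0,0,0],0.7],
    [[-1,0,0],[0,0,0],0.7],
    [[-1,0,0],[0,0,0],0.7],
    [[-0.5,0,0],[0,0,0],0.7],
    [[0,0,0],[0,0,0],0.7],
  ],
)

```text
time_s: 17.45
ee_pos: [0.513, -0.1989, 0.2149]
eef_rot: [3.141, -0.0, 0.064]
force: [0.1, -0.3, -0.8]
grip_width: 0.0795
grip_force: 0.0
```

Run:
```python
from h import *
w=snap('wrist');print(back(w));t=snap('top');s=snap('scene');o=get_obs();print(o['time_s'],o['ee_pos'],o['eef_rot'])
for n,cc in(('top',t),('wrist',w)):
    hsv=cv2.cvtColor(cc['pixels'],cv2.COLOR_RGB2HSV)
    m=cv2.inRange(hsv,(95,120,40),(130,255,255))
    k,l,st,ce=cv2.connectedComponentsWithStats(m)
    for i in range(1,k):
        if st[i,4]>90:
            v,u=np.nonzero(l==i); P=pts(cc,np.c_[u,v]); print(n,st[i],np.median(P,0).round(4),ray(cc,[ce[i]],.134).round(4))
    if n=='top': 
        try: print(lid(cc,.057,(325,405,195,260)))
        except Exception as e: print(e)
cv2.imwrite('pics/m5.png',np.hstack([cv2.resize(w['pixels'][:,:,::-1],(400,300)),cv2.resize(t['pixels'][120:360,200:520,::-1],(400,300))]))
```

```text
(array([0.0648, 0.065 , 0.0654], dtype=float32), array([ 0.6034, -0.1933]), np.float64(0.1293))
17.6 [ 0.51468543 -0.19870054  0.21441976] [-3.14154365e+00 -1.62643621e-04  6.51118190e-02]
top [276 141  12  12 115] [0.8013 0.0243 0.1497] [[0.8074 0.0264 0.134 ]]
top [396 141  15  16 169] [ 0.8071 -0.289   0.133 ] [[ 0.8072 -0.2896  0.134 ]]
top [339 205  49  33 845] [ 0.6462 -0.174   0.056 ] [[ 0.6284 -0.1812  0.134 ]]
top [409 215  15  15 177] [ 0.6143 -0.3219  0.1341] [[ 0.6142 -0.3219  0.134 ]]
top [307 220  16  15 174] [ 0.5971 -0.0624  0.1341] [[ 0.5973 -0.0632  0.134 ]]
top [494 274  14  13 139] [ 0.4712 -0.5361  0.1156] [[ 0.4699 -0.5308  0.134 ]]
top [509 295  14  13 143] [ 0.419  -0.5732  0.1155] [[ 0.4183 -0.5672  0.134 ]]
top [490 312  14  13 144] [ 0.3759 -0.5251  0.1159] [[ 0.376 -0.52   0.134]]
top [507 314  14  13 147] [ 0.3716 -0.5673  0.1152] [[ 0.3715 -0.562   0.134 ]]
top [506 333  13  13 144] [ 0.3246 -0.5622  0.1158] [[ 0.3246 -0.5564  0.134 ]]
top [  0 369  30  93 559] [0.1366 0.6334 0.1499] [[0.1288 0.6475 0.134 ]]
(((0.628637433052063, -0.19183385372161865), (0.08410988003015518, 0.13093146681785583), 3.676185369491577), np.float64(0.0559942880660748), array([339, 205,  50,  33, 850], dtype=int32))
wrist [  236    42   154   155 22873] [ 0.6094 -0.1933  0.0564] [[ 0.6032 -0.1932  0.134 ]]
wrist [  92   84   67   60 3041] [ 0.5973 -0.0667  0.1335] [[ 0.5972 -0.067   0.134 ]]
wrist [ 466   84   66   60 3002] [ 0.6136 -0.3181  0.1335] [[ 0.6135 -0.3178  0.134 ]]
```

View pics/m5.png

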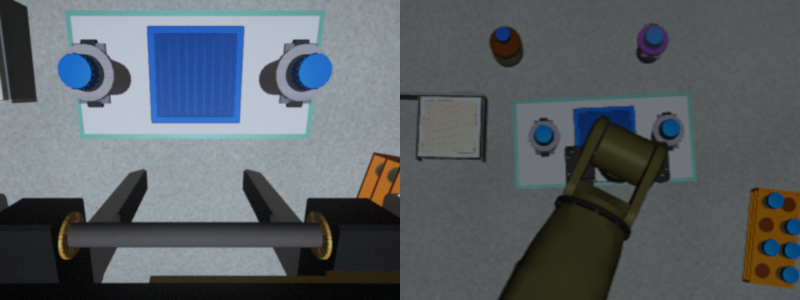

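Run:
```python
from h import *
w=dict(np.load('wrist.npz'));print(lid(w,.0565,(225,400,30,210)))
k=(np.array([(72,22),(325,11)],float)+0)
p=ray(w,np.array([(68,11),(325,12),(309,137),(80,137)])*1.6,0);print(p.round(4),p.mean(0))
```

```text
(((0.6048782467842102, -0.19323524832725525), (0.12868830561637878, 0.1295865774154663), 3.708207368850708), np.float64(0.056387744876077985), array([  236,    42,   155,   155, 22914], dtype=int32))
[[ 0.6916  0.0082  0.    ]
 [ 0.7158 -0.3857  0.    ]
 [ 0.521  -0.3978  0.    ]
 [ 0.4951  0.0014  0.    ]] [ 6.05874806e-01 -1.93472421e-01  1.38777878e-17]
```

Box at (0.605, -0.193), yaw 0.065, against a mat and bucket midpoint of (0.606, -0.193), yaw 0.064. It's within about 1 mm, and the arm is clear.

```bash
python3 -c "
from station import *
print(hand_in())"
```

```text
the job is handed in; nothing more can be done
None
```

The blue-lidded box is out of the holder and stands squarely midway between the two buckets, within about 1 mm by camera; the arm is clear, the buckets haven't moved and the job is handed in at about 18 s.

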